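# Seal the sugar tin with its nested lids and lift the outer lid off alone

### The job

The sugar tin in the bamboo tea station has been refilled. Slide the station's clear cover fully open, then set the tin's two lids, which stand clipped together on the worktop, onto the tin as one and press down on the knob until the inner lid snaps fully home in the mouth. Lift the outer lid straight off on its own, leaving the inner lid home so that I can check its seal, and finish still holding the outer lid level over the tin, about 10 cm above where it sat, without disturbing the other things.

Things in the scene. Friction and masses are not known exactly. Their poses are not given: they have to be found in the camera images.
- tea_station: fixed bamboo tray, 250 mm long (its x, away from the robot) by 160 mm wide (its y, to the left), 118 mm high; origin: centre of its underside. Rails along x on both sides, tops 118 mm up, leave an opening 132 mm wide. The sugar tin stands in the near half at x = -58 mm, y = 0 on the 12 mm thick floor in a low locating ring; the tea box stands in the far half
- cover (a joint): how far the clear cover has slid along the rails to the station's +x (away from the robot), m: 0 = shut over the sugar tin, 0.112 = against its stop, fully open (then over the tea box). About 1.2 N of friction; stays where it is left. Clear sheet 114 mm in x by 146 mm in y, upper face 111 mm above the worktop
- cover_handle (a point): middle of the bar of the steel D-handle on the middle of the cover, 130 mm above the worktop. The bar is round, 12 mm thick, 60 mm long along the station's y, its top 25 mm above the cover's face: pinch it from above, fingers closing along the station's x. It moves with the cover
- sugar_tin: loose teal tin full of sugar cubes, about 0.7 kg, z up; origin: centre of its underside, 12 mm above the worktop. Body 80 mm across to a shoulder 64 mm up, then a steel neck 67 mm across outside, 61 mm inside, rim 88 mm above the underside. Three sprung catches in the neck: the inner lid snaps in with a push of 6 to 8 N, then resists a pull of about 11 N
- outer_lid: steel cap 82 mm across (77 inside), 46 mm high, plus an upright wooden knob 28 mm across, 34 mm tall, on its centre (80 mm in all), 0.16 kg; origin: centre of the skirt's lower edge, z up. Stands on the worktop with the inner lid clipped inside by a ball stud that lets go at a pull of about 3 N. With the inner lid home and still nested, its origin is 67 mm above the tin's underside
- inner_lid: white plug lid, 0.07 kg, z up; origin: centre of its underside. Plug 18 mm deep, 50 mm across below, 57 mm at its bead 8 mm up; flange 66 mm across, 3 mm thick; ball stud on top. Nested, its origin is 3 mm above the outer lid's on the same axis. Snapped home the flange lies on the tin's rim, origin 70 mm above the tin's underside; unsnapped it stands up to 10 mm higher
- tea_box: red cardboard tea box 63 x 131 x 66 mm standing in the far half of the station; leave it. Origin: centre of its underside
- white_cup: small white cup, 65 mm across, 54 mm high, left of the station; leave it. Origin: centre of its underside
- tall_mug: tall white mug, 71 mm across, 120 mm high, farther left of the station; leave it. Origin: centre of its underside
- lemon: lemon, 71 mm long, lying beyond the lids; leave it. Origin: underside at the start

How it is judged:
On the way, in this order (a step that is already met when the one before it is completed fails the run):
1. the clear cover is slid open to its stop while the lids still stand on the worktop (value of joint cover above 0.107 m and height (world z) of outer_lid below 0.01 m), for 0.2 s.
2. both lids are on the tin, still nested, with the inner lid snapped home (z of inner_lid in the frame of sugar_tin below 0.0725 m and horizontal distance between inner_lid and sugar_tin below 0.004 m and distance between inner_lid and outer_lid below 0.008 m), for 0.1 s.
3. the outer lid is off by itself, the inner lid still home (z of outer_lid in the frame of sugar_tin above 0.09 m and z of inner_lid in the frame of sugar_tin below 0.0725 m and horizontal distance between inner_lid and sugar_tin below 0.004 m), for 0.2 s.
At the end, for the whole second after the job is handed in: Cover open 104 mm or more; inner lid home in the tin (origin 66 to 72.5 mm above the tin's underside, within 4 mm of its axis, level), tin upright in its ring; outer lid held still in the fingers, upright, over the tin (within 50 mm), 60 mm or more above where it sat, touching nothing else (value of joint cover above 0.104 m and z of inner_lid in the frame of sugar_tin between 0.066 and 0.0725 m and horizontal distance between inner_lid and sugar_tin below 0.004 m and angle between the z axis of inner_lid and the z axis of sugar_tin, either way round below 0.06 rad and angle between sugar_tin's own z axis and vertical below 0.06 rad and height (world z) of sugar_tin below 0.018 m and x of sugar_tin in the frame of tea_station between -0.067 and -0.049 m and z of outer_lid in the frame of sugar_tin above 0.127 m and horizontal distance between outer_lid and sugar_tin below 0.05 m and angle between outer_lid's own z axis and vertical below 0.35 rad and linear speed of outer_lid below 0.03 m/s and contact force between the fingers and outer_lid above 2 N and contact force between outer_lid and tea_station below 0.1 N and contact force between outer_lid and sugar_tin below 0.1 N and contact force between outer_lid and inner_lid below 0.1 N); the arm keeps its last pose, push and grip.
It fails at once if the inner lid drops out of the outer lid away from the tin (distance between inner_lid and outer_lid above 0.02 m and horizontal distance between inner_lid and sugar_tin above 0.02 m).
It fails at once if the sugar tin is tipped or lifted out of its ring (angle between sugar_tin's own z axis and vertical above 0.2 rad or height (world z) of sugar_tin above 0.03 m).
It fails at once if the tea box, cup, mug or lemon is pushed away (distance of any of tea_box, white_cup, tall_mug from where it was at the start of the episode above 0.03 m or distance of lemon from where it was at the start of the episode above 0.04 m).
It also fails if it takes over 58 s, if anything falls off the work surface, if the arm or the gripper's body presses on something with over 40 N, if the wrist force passes 120 N, or if a joint passes its speed limit or range.

### The arm

A 6-joint arm with a two-finger parallel gripper is mounted at the origin on a cart in front of the work surface, level with it; the furniture and walls round the work are solid. World frame = base frame: x ahead of the robot, y to its left, z up, the work surface at z = 0. Lengths are in m, angles in rad, forces in N, time in s.
With the tool pointing down it reaches from about 0.425 to 0.95 m from the base axis. Payload 3.5 kg.
Tool frame: the origin (TCP) lies at the very end of the fingers, on their centre line; the grasp point (between the pads) lies ctrl.grip_point_offset behind it (ctrl.grip_point_offset is the distance from the TCP to the grasp point, in m); z points along the fingers, y is the direction in which the jaws open and shut (so a half turn about z gives the same grasp; the last joint's range is limited). The gripper opens to 85 mm and grips with 20 to 120 N. Pads are 22 mm wide; open, the fingers measure 114 mm over their backs; the gripper's body (76 mm by 85 mm) begins 54 mm behind the grasp point. The pads swing forward as they close: fully open they stand 13 mm farther back than shut.
Start: joints at [-1.438, 0.286, 1.577, -0, 1.279, -0.15], TCP at [0.188, -0.648, 0.231] pointing down, gripper open.
Joint ranges: [-2.77, 2.77], [-0.9, 2.22], [0.21, 2.48], [-1.53, 4.67], [0.24, 2.81], [-2.84, 2.84]. Speed limits (rad/s): [2.79, 2.79, 3.14, 3.14, 3.14, 3.14].

### API

Orientations are given as a unit quaternion [x, y, z, w].
In Python, from plant import telemetry, imaging, ticket, finder, ctrl gives the robot as it stands. The module is installed in compiled form; this text tells all that it offers.
- The arm moves only by the shell command python3 -m crank 'ROWS' [FORCE]. ROWS is JSON, a list of rows, each a list of 7 numbers: the shift along the tool's x, y, z scaled (see below), then the turn, a rotation vector about the tool's x, y, z scaled (see below), then the opening, from 0 (shut) to 1 (fully open). A call has 1 to 12 rows; each row is the pose to reach, as a shift and turn from the pose commanded when the call began, along the tool's axes at that moment; what a row does not reach only later rows make up. The controller multiplies each number of a shift by 0.15 m and each number of a turn by 90 degrees. A row lasts 1/10 s, in which the tool goes at most 50 mm and 8.59 degrees, less where a joint would pass 70% of its speed; a pose out of reach is approached as far as the arm can. A call with a number of a shift or a turn outside -1 to 1 is refused whole. A call with a gripper value outside its range is refused whole. The fingers move at their own pace and stop on an object; FORCE is the grip in N (left out, the last holds). Time passes only in rows, so rows that repeat a pose let the fingers close. It gives the time, the measured TCP pose, the force and the opening at its end, in the units of the state.
- telemetry.get_state(): the state, without advancing time (a new reading comes with each control period).
- imaging.read_camera(name): name is "scene" or "top" or "wrist"; returns a dict with "pixels" (384x512x3 uint8, red, green, blue), "vfov" (degrees; the focal length in pixels is half the picture's height over the tangent of half this angle, whatever the lens; pixels are square), "cx", "cy" (the principal point, pixels), "rvec" (rotation vector, rad) and "tvec" (3), from world to camera coordinates, as OpenCV has them. Camera axes: x right, y down, z forward; pixel columns grow to the right and rows downward; lengths in m; the calibration is good to about 2 mm. A picture is of the moment at which its call begins. There is no depth.
- ticket.sign_off(): hands the job in, once; it reports no verdict.
Trained networks look in a picture, given as the dict that the camera call returned (one of the last four; its "shot" number tells which), for a name from the list of things; names that differ only in an ending like _2 or _b are one class to them, and where a whole thing is asked for, a point or a joint stands for the part that bears it (a point fixed in the world has none). Each returns a list of dicts, best first, with "confidence" (0 to 1); they miss things now and then, are a little off and sometimes report something else, mostly with a low value. They report only what shows in the picture. A call takes as long as a camera call.
- finder.masks_of(label, picture): "pixels" (384x512 bool, what is visible of it) and "extent" ([left, top, right, bottom] in pixels, round what is visible of it).
- finder.pinpoint(label, picture): "location" ([row, column] in pixels: a listed point, or the origin of a listed thing).
The state is a dict: "time": time; "qpos": joint angles; "dq": joint speeds; "joint_efforts": joint torques, N m; "eef_pos": TCP position; "tcp_rot": TCP orientation; "contact_force": force on the tool from outside, world axes, zero at the start; "wrist_torque": the same for the moment, N m; "opening": opening from 0.0 (shut) to 1.0 (fully open).
Only numpy, scipy, OpenCV 4.12 (cv2) and the standard library are available. Lean on these libraries where they do the work, as an engineer would, in place of code of your own. Each camera call takes 0.05 s, during which the arm holds its last target.

## Working session

There is one attempt and no reset: what is moved stays moved. The work goes in short steps, Python scripts to look and compute and a shell command to move; the robot and the scene stay as the last step left them, time stands still between calls to the robot, and variables do not carry over. Pictures are saved under pics/ and viewed, and the job is handed in when it is done.

```bash
mkdir -p pics; ls
cat > h.py <<'E'
import numpy as np, cv2
from scipy.spatial.transform import Rotation as R
from plant import telemetry, imaging, ticket, finder, ctrl
def K(p):
    h,w=p["pixels"].shape[:2]; f=h/2/np.tan(np.radians(p["vfov"])/2)
    return np.array([[f,0,p["cx"]],[0,f,p["cy"]],[0,0,1]])
def ray(p,rc):
    Rm=cv2.Rodrigues(np.array(p["rvec"],float))[0]; t=np.array(p["tvec"],float)
    d=Rm.T@np.linalg.inv(K(p))@np.array([rc[1],rc[0],1.]); return -Rm.T@t, d/np.linalg.norm(d)
def onz(p,rc,z):
    c,d=ray(p,rc); return c+d*(z-c[2])/d[2]
def proj(p,X):
    return cv2.projectPoints(np.array(X,float).reshape(-1,3),np.array(p["rvec"],float),np.array(p["tvec"],float),K(p),None)[0].reshape(-1,2)
def tri(obs):
    A=np.zeros((3,3));b=np.zeros(3)
    for p,rc in obs:
        c,d=ray(p,rc);M=np.eye(3)-np.outer(d,d);A+=M;b+=M@c
    return np.linalg.solve(A,b)
def save(p,n): cv2.imwrite("pics/"+n,p["pixels"][:,:,::-1])
E
python3 - <<'E'
from h import *
P={n:imaging.read_camera(n) for n in("scene","top","wrist")}
for n,p in P.items(): save(p,"a_%s.png"%n); print(n,p["vfov"],p["cx"],p["cy"],ray(p,(192,256))[0])
for l in["tea_station","cover_handle","sugar_tin","outer_lid","inner_lid","tea_box","white_cup","tall_mug","lemon"]:
    o=[]
    for n in("scene","top"):
        for r in finder.pinpoint(l,P[n])[:2]:
            rc=r["location"]; print(l,n,round(r["confidence"],2),np.round(rc,1), np.round(onz(P[n],rc,.13 if "handle" in l else 0.012 if l in("sugar_tin","tea_box") else 0),3))
            if r["confidence"]>.5 and (not o or o[-1][0] is not P[n]): o.append((P[n],rc))
    if len(o)==2: print("  tri",np.round(tri(o),4))
print(telemetry.get_state(), ctrl.grip_point_offset)
E
```

```text
pics
scene 45.63084314647762 245.4878446652886 193.30372184495246 [-0.19533885  0.53532131  0.80721068]
top 46.97531544621104 254.64779921996615 192.43253955239626 [ 0.43157678 -0.09101186  1.30426275]
wrist 61.04445003416924 255.08571670686464 192.77319911457096 [ 0.26568887 -0.62538229  0.3742197 ]
tea_station scene 0.83 [222.4 276.4] [ 0.526 -0.154  0.   ]
tea_station top 0.94 [204.3 273.1] [ 0.519 -0.15   0.   ]
  tri [ 0.5188 -0.1486  0.007 ]
cover_handle scene 0.82 [194.3 291.7] [ 0.469 -0.149  0.13 ]
cover_handle top 0.61 [212.9 277. ] [ 0.487 -0.154  0.13 ]
  tri [ 0.4841 -0.158   0.118 ]
sugar_tin scene 0.71 [229.5 295.8] [ 0.459 -0.164  0.012]
outer_lid top 0.87 [212.5 333.6] [ 0.494 -0.328  0.   ]
tea_box scene 0.89 [208.8 258.3] [ 0.594 -0.145  0.012]
tea_box top 0.73 [184.6 268.5] [ 0.576 -0.136  0.012]
  tri [ 0.5759 -0.1333  0.0281]
white_cup scene 0.84 [287.5 201.9] [0.457 0.146 0.   ]
white_cup top 0.71 [223.7 173.1] [0.462 0.145 0.   ]
white_cup top 0.25 [202.3 276.8] [ 0.524 -0.161  0.   ]
  tri [ 0.4611  0.145  -0.0042]
tall_mug scene 0.7 [191.8 292.3] [ 0.605 -0.
[... 297 characters left out ...]
5, 'qpos': array([-1.43799739e+00,  2.86313819e-01,  1.57672768e+00, -2.61463459e-05,
        1.27859594e+00, -1.50004181e-01]), 'dq': array([ 1.18802294e-03, -5.24029998e-04, -1.63231756e-04,  7.78382163e-05,
       -2.17740904e-04, -9.44015436e-04]), 'joint_efforts': array([-5.20404592e-05, -4.05969501e+01, -2.92945951e+01, -2.06392592e-04,
        5.85620273e-04, -8.82151312e-06]), 'eef_pos': array([ 0.18837392, -0.64815529,  0.23130063]), 'tcp_rot': array([ 9.90018915e-01,  1.40934551e-01, -1.23258441e-05, -2.25003409e-05]), 'contact_force': array([ 0.71767183, -0.20854823,  0.25870378]), 'wrist_torque': array([-0.00461315, -0.05082024,  0.00064664]), 'opening': 1.002999684565205} 0.0187
```

View pictures.

View pics/a_scene.png

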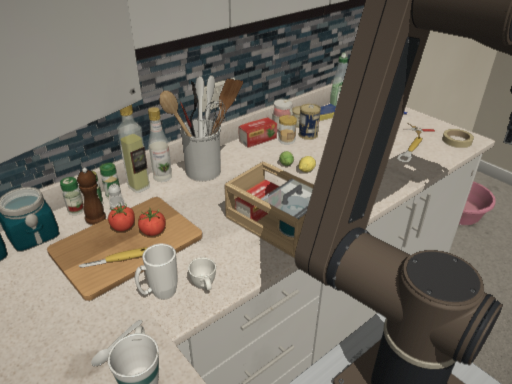

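View pics/a_top.png

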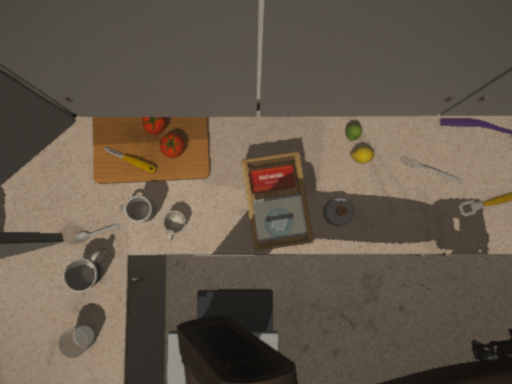

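View pics/a_wrist.png

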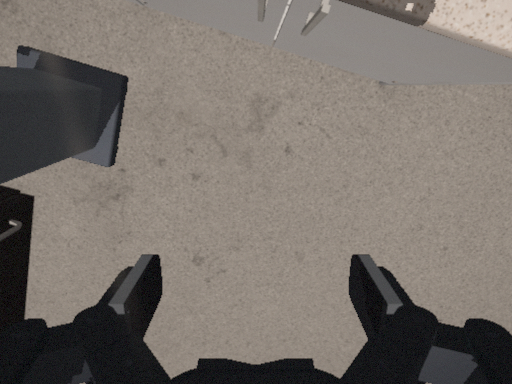

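Run:
```python
from h import *
p=imaging.read_camera("top"); np.savez("top0.npz",**{k:v for k,v in p.items()})
s=p["pixels"][140:260,230:390]
cv2.imwrite("pics/b.png",cv2.resize(s[:,:,::-1],None,fx=5,fy=5,interpolation=cv2.INTER_CUBIC))
for l in["tea_station","outer_lid","cover_handle"]:
    r=finder.masks_of(l,p)
    for q in r[:1]:
        m=q["pixels"].astype(np.uint8); c=max(cv2.findContours(m,0,1)[0],key=cv2.contourArea)
        print(l,q["confidence"],q["extent"],cv2.minAreaRect(c),m.sum())
        if l=="tea_station":
            print(cv2.approxPolyDP(cv2.convexHull(c),3,True).tolist())
        if l=="outer_lid": print(cv2.fitEllipse(c))
```

```text
tea_station 0.85 [244.5, 151.7, 312.5, 251.3] ((276.35430908203125, 200.87814331054688), (92.58995056152344, 59.17982864379883), 81.32682800292969) 4267
[[[297, 153]], [[311, 241]], [[255, 250]], [[242, 161]]]
outer_lid 0.58 [320.8, 198.9, 354.8, 224.2] ((338.5, 211.5), (27.0, 29.0), 90.0) 655
((338.209716796875, 211.6827392578125), (26.405210494995117, 29.69149398803711), 78.1108627319336)
cover_handle 0.78 [254.6, 191.9, 303.1, 242.1] ((279.0462341308594, 217.30056762695312), (42.27189636230469, 48.65830612182617), 81.25383758544922) 2031
```

View pics/b.png

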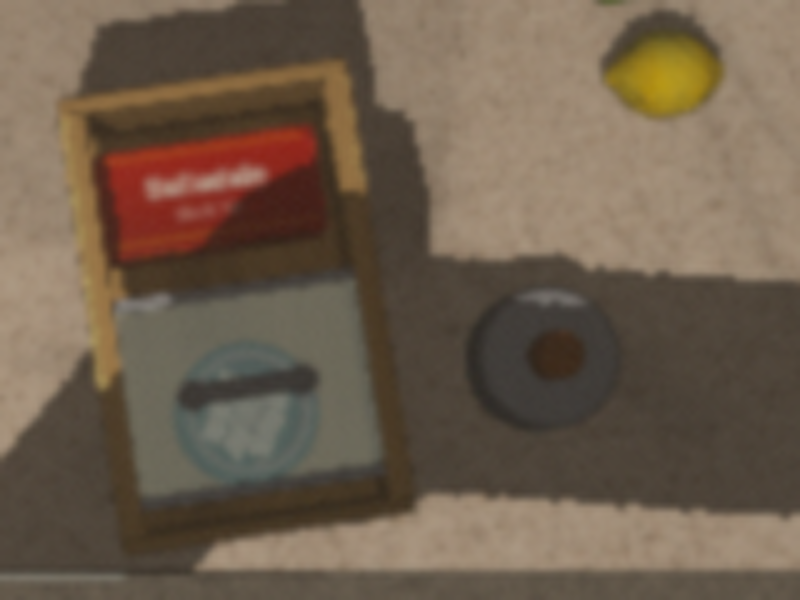

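```bash
cat >> h.py <<'E'
def load(n): return dict(np.load(n))
E
python3 - <<'E'
from h import *
p=load("top0.npz")
z=lambda x,y:(y/5+140-.4,x/5+230-.4)
C=[onz(p,z(*q),.118) for q in[(62,100),(345,62),(412,508),(130,553)]]
print(np.round(C,3), np.mean(C,0)); fx=(C[0]+C[1]-C[2]-C[3])/2; print(np.linalg.norm(fx),np.degrees(np.arctan2(fx[1],fx[0])))
fy=(C[0]+C[3]-C[1]-C[2])/2;print(np.linalg.norm(fy),np.degrees(np.arctan2(-fy[0],fy[1])))
a=onz(p,z(187,393),.13);b=onz(p,z(309,377),.13);print("handle",a,b,(a+b)/2)
print("tin rim?",onz(p,z(247,410),.1))
print("lidtop",onz(p,z(551,358),.046),"knob",onz(p,z(557,354),.08))
s=telemetry.get_state(); print(s["time"], R.from_quat(s["tcp_rot"]).as_matrix())
E
```

```text
[[ 0.632 -0.061  0.118]
 [ 0.653 -0.215  0.118]
 [ 0.412 -0.248  0.118]
 [ 0.388 -0.097  0.118]] [ 0.52136532 -0.15499349  0.118     ]
0.24522605156320537 8.173284332610598
0.15390583107501024 8.28975608092293
handle [ 0.47288724 -0.12745361  0.13      ] [ 0.48129454 -0.19233303  0.13      ] [ 0.47709089 -0.15989332  0.13      ]
tin rim? [ 0.46465673 -0.1610045   0.1       ]
lidtop [ 0.49549703 -0.33768897  0.046     ] knob [ 0.49598565 -0.33439752  0.08      ]
1.25 [[ 9.60284074e-01  2.79024189e-01 -4.65405630e-06]
 [ 2.79024189e-01 -9.60284074e-01 -1.76753862e-06]
 [-4.96240217e-06  3.98744906e-07 -1.00000000e+00]]
```

```bash
cat >> h.py <<'E'
def plan(xyz, yawy_deg):
    """units for target TCP xyz with tool y at world angle, z down, from the present pose"""
    s=telemetry.get_state(); Rt=R.from_quat(s["tcp_rot"]); 
    a=np.radians(yawy_deg); y=np.array([np.cos(a),np.sin(a),0]); z=np.array([0,0,-1.]); x=np.cross(y,z)
    Rg=R.from_matrix(np.c_[x,y,z])
    d=Rt.inv().apply(np.array(xyz)-s["eef_pos"]); w=(Rt.inv()*Rg).as_rotvec()
    print("t",s["time"],"pos",np.round(s["eef_pos"],4),"F",np.round(s["contact_force"],2),"open",round(s["opening"],3))
    print("shift",np.round(d/.15,3),"turn",np.round(w/(np.pi/2),3))
E
python3 -c "
from h import *
plan([.477,-.16,.20],8.25)"
```

```text
t 1.25 pos [ 0.1884 -0.6482  0.2313] F [-0.02 -0.15  0.62] open 0.997
shift [ 2.756 -2.588  0.209] turn [-0.     0.    -0.912]
```

```bash
python3 -m crank '[[1,-0.94,0,0,0,-0.45,0.6],[1,-0.94,0,0,0,-0.45,0.6],[1,-0.94,0,0,0,-0.45,0.6],[1,-0.94,0,0,0,-0.45,0.6],[1,-0.94,0,0,0,-0.45,0.6],[1,-0.94,0,0,0,-0.45,0.6]]' 60
python3 -c "
from h import *
plan([.477,-.16,.20],8.25)"
```

```text
time: 1.85
eef_pos: [0.2941, -0.4695, 0.2317]
tcp_rot: [0.879, 0.476, -0.0, 0.0]
contact_force: [0.4, 0.9, 0.6]
opening: 0.599
t 1.85 pos [ 0.2941 -0.4695  0.2317] F [0.45 0.91 0.63] open 0.599
shift [ 2.395 -0.108  0.21 ] turn [ 0.    0.   -0.46]
```

```bash
python3 -m crank '[[1,-0.05,0,0,0,-0.1,0.6],[1,-0.05,0,0,0,-0.2,0.6],[1,-0.05,0,0,0,-0.2,0.6],[1,-0.05,0,0,0,-0.2,0.6]]'
python3 -c "
from h import *
plan([.477,-.16,.20],8.25)"
```

```text
time: 2.25
eef_pos: [0.371, -0.3383, 0.2314]
tcp_rot: [0.794, 0.608, 0.001, -0.0]
contact_force: [0.2, -0.3, -0.1]
opening: 0.6
t 2.25 pos [ 0.371  -0.3383  0.2314] F [ 0.25 -0.32 -0.14] open 0.6
shift [1.332 0.371 0.211] turn [ 0.    -0.001 -0.26 ]
```

```bash
python3 -m crank '[[1,0.3,0.1,0,0,-0.1,0.6],[1,0.3,0.1,0,0,-0.26,0.6],[1,0.3,0.1,0,0,-0.26,0.6],[1,0.3,0.1,0,0,-0.26,0.6],[1,0.3,0.1,0,0,-0.26,0.6]]'
python3 - <<'E'
from h import *
plan([.477,-.16,.20],8.25)
p=imaging.read_camera("wrist"); save(p,"c.png")
for r in finder.pinpoint("cover_handle",p)[:2]: print(r, onz(p,r["location"],.13))
E
```

```text
time: 2.75
eef_pos: [0.4526, -0.2087, 0.2163]
tcp_rot: [0.656, 0.755, -0.0, 0.0]
contact_force: [-0.1, 0.4, -0.1]
opening: 0.601
t 2.75 pos [ 0.4526 -0.2087  0.2163] F [-0.08  0.42 -0.06] open 0.601
shift [0.299 0.207 0.108] turn [-0.     0.    -0.002]
{'location': [135.9, 299.2], 'confidence': 0.84} [ 0.47695777 -0.15821975  0.13      ]
```

View pics/c.png

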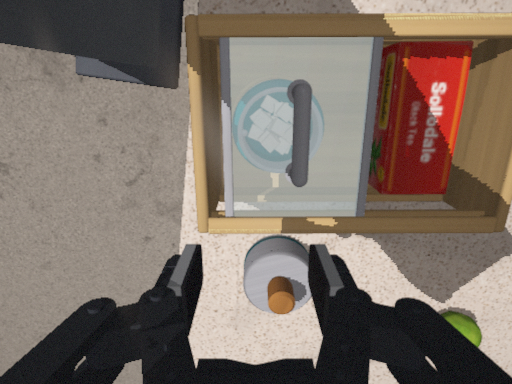

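The wrist view shows the handle bar upright at columns 290–310, rows 85–185, centre about (135, 300). It is parallel to the tool's x axis and matches the top camera. The lids are at (278, 275).

```bash
python3 -m crank '[[0.3,0.207,0.1,0,0,0,0.6],[0.31,0.207,0.3,0,0,0,0.6],[0.31,0.207,0.5,0,0,0,0.6],[0.31,0.207,0.66,0,0,0,0.6],[0.31,0.207,0.66,0,0,0,0.6]]'
python3 - <<'E'
from h import *
plan([.477,-.159,.117],8.25)
p=imaging.read_camera("wrist"); save(p,"d.png")
E
```

```text
time: 3.35
eef_pos: [0.4735, -0.1587, 0.1137]
tcp_rot: [0.657, 0.754, -0.001, -0.004]
contact_force: [-0.0, 0.3, -0.3]
opening: 0.599
t 3.35 pos [ 0.4735 -0.1587  0.1137] F [-0.03  0.31 -0.26] open 0.599
shift [-0.005  0.023 -0.022] turn [-0.004 -0.003 -0.004]
```

View pics/d.png

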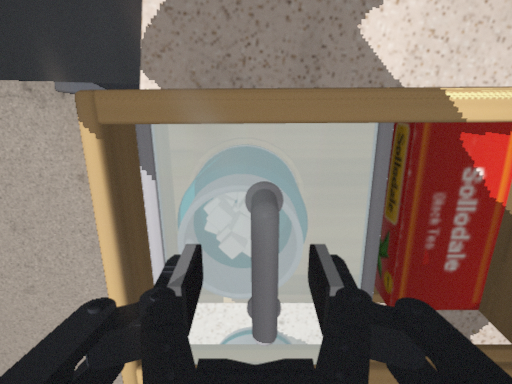

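The bar is between the fingers, with its visible part running down column 264. I'll close on it.

```bash
python3 -m crank '[[0,0.015,-0.015,0,0,0,0],[0,0.015,-0.015,0,0,0,0],[0,0.015,-0.015,0,0,0,0],[0,0.015,-0.015,0,0,0,0],[0,0.015,-0.015,0,0,0,0],[0,0.015,-0.015,0,0,0,0]]' 40
python3 - <<'E'
from h import *
a=np.radians(8.25); plan(np.array([.477,-.159,.117])+.112*np.array([np.cos(a),np.sin(a),0]),8.25)
E
```

```text
time: 4.0
eef_pos: [0.4798, -0.159, 0.1218]
tcp_rot: [0.655, 0.755, -0.0, 0.002]
contact_force: [-0.1, -2.9, 6.9]
opening: 0.121
t 4.0 pos [ 0.4798 -0.159   0.1218] F [-0.09 -2.86  6.88] open 0.121
shift [0.005 0.728 0.034] turn [ 0.002  0.002 -0.001]
```

```bash
python3 -m crank '[[0,0.1,0,0,0,0,0],[0,0.2,0,0,0,0,0],[0,0.3,0,0,0,0,0],[0,0.4,0,0,0,0,0],[0,0.5,0,0,0,0,0],[0,0.6,0,0,0,0,0],[0,0.68,0,0,0,0,0],[0,0.74,0,0,0,0,0],[0,0.76,0,0,0,0,0],[0,0.76,0,0,0,0,0]]'
python3 - <<'E'
from h import *
plan([.477,-.159,.117],8.25)
p=imaging.read_camera("top");save(p,"e.png");cv2.imwrite("pics/e.png",cv2.resize(p["pixels"][140:260,230:390,::-1],None,fx=5,fy=5,interpolation=cv2.INTER_CUBIC))
E
```

```text
time: 5.0
eef_pos: [0.5766, -0.1448, 0.1213]
tcp_rot: [0.653, 0.757, -0.017, -0.017]
contact_force: [-48.7, -7.9, 33.8]
opening: 0.121
t 5.0 pos [ 0.5766 -0.1448  0.1213] F [-48.74  -7.92  33.81] open 0.121
shift [ 0.004 -0.669  0.06 ] turn [-0.03  -0.002  0.002]
```

View pics/e.png

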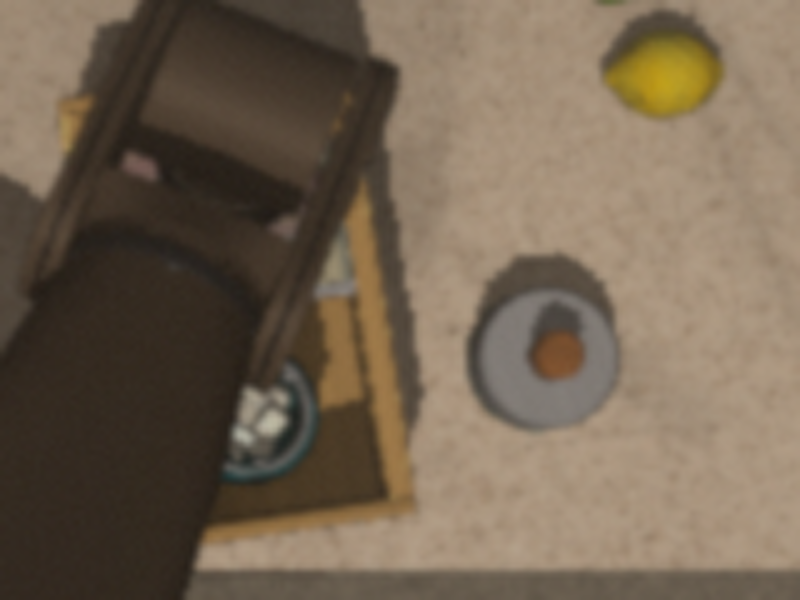

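```bash
python3 -m crank '[[0,-0.05,0,0,0,0,0],[0,-0.085,-0.01,0,0,0,0],[0,-0.085,-0.01,0,0,0,0],[0,-0.085,-0.02,0,0,0,0]]'
python3 -c "
from h import *
plan([.477,-.159,.117],8.25)"
```

```text
time: 5.45
eef_pos: [0.5763, -0.1449, 0.1217]
tcp_rot: [0.655, 0.756, -0.003, -0.002]
contact_force: [-4.1, -6.5, -4.6]
opening: 0.12
t 5.45 pos [ 0.5763 -0.1449  0.1217] F [-4.12 -6.5  -4.56] open 0.12
shift [ 0.001 -0.668  0.036] turn [-0.004  0.001 -0.001]
```

Force eased to about 4 N with the handle still at the stop. I'll open and lift.

```bash
python3 -m crank '[[0,0,0,0,0,0,0.5],[0,0,0,0,0,0,0.5],[0,0,0,0,0,0,0.5],[0,0,-0.1,0,0,0,0.5],[0,0,-0.3,0,0,0,0.5],[0,0,-0.6,0,0,0,0.5],[0,0,-0.85,0,0,0,0.6],[0,0,-0.85,0,0,0,0.6]]'
python3 -c "
from h import *
plan([.497,-.22,.25],8.25)"
```

```text
time: 6.25
eef_pos: [0.5825, -0.1447, 0.2597]
tcp_rot: [0.655, 0.755, 0.002, 0.007]
contact_force: [0.8, 0.3, 0.4]
opening: 0.598
t 6.25 pos [ 0.5825 -0.1447  0.2597] F [0.77 0.35 0.43] open 0.598
shift [-0.416 -0.636  0.06 ] turn [ 0.009  0.005 -0.001]
```

```bash
python3 -m crank '[[-0.3,-0.3,0,0,0,0,0.6],[-0.6,-0.6,0,0,0,0,0.6],[-0.72,-0.68,0,0,0,0,0.6],[-0.72,-0.68,0,0,0,0,0.6],[-0.72,-0.68,0,0,0,0,0.6],[-0.72,-0.68,0,0,0,0,0.6]]'
python3 - <<'E'
from h import *
plan([.496,-.336,.15],8.25)
for n in("wrist","top"):
    p=imaging.read_camera(n);save(p,"f_%s.png"%n);np.savez("f_%s.npz"%n,**p)
    for l in("sugar_tin","outer_lid","cover_handle"):
        for r in finder.pinpoint(l,p)[:1]: print(n,l,r,onz(p,r["location"],{"sugar_tin":.012,"outer_lid":0,"cover_handle":.13}[l]))
p=load("f_top.npz");cv2.imwrite("pics/f_topz.png",cv2.resize(p["pixels"][140:260,230:390,::-1],None,fx=5,fy=5,interpolation=cv2.INTER_CUBIC))
E
```

```text
time: 6.85
eef_pos: [0.4935, -0.2642, 0.2504]
tcp_rot: [0.655, 0.756, 0.0, 0.0]
contact_force: [0.1, 0.1, -0.4]
opening: 0.599
t 6.85 pos [ 0.4935 -0.2642  0.2504] F [ 0.1   0.13 -0.42] open 0.599
shift [-0.476 -0.052  0.669] turn [ 0.    -0.    -0.001]
wrist sugar_tin {'location': [60.1, 242.9], 'confidence': 0.82} [ 0.46542915 -0.16052663  0.012     ]
wrist outer_lid {'location': [209.0, 253.0], 'confidence': 0.83} [ 0.50143585 -0.33559726  0.        ]
wrist cover_handle {'location': [48.2, 384.7], 'confidence': 0.66} [ 0.57425441 -0.14464538  0.13      ]
top sugar_tin {'location': [220.4, 276.2], 'confidence': 0.85} [ 0.47058375 -0.15796272  0.012     ]
top cover_handle {'location': [179.0, 274.1], 'confidence': 0.81} [ 0.57770145 -0.14689019  0.13      ]
```

View pics/f_wrist.png

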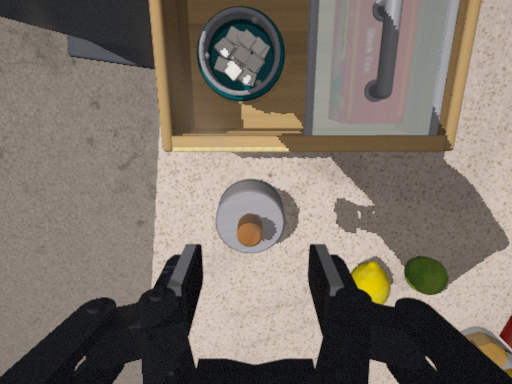

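View pics/f_topz.png

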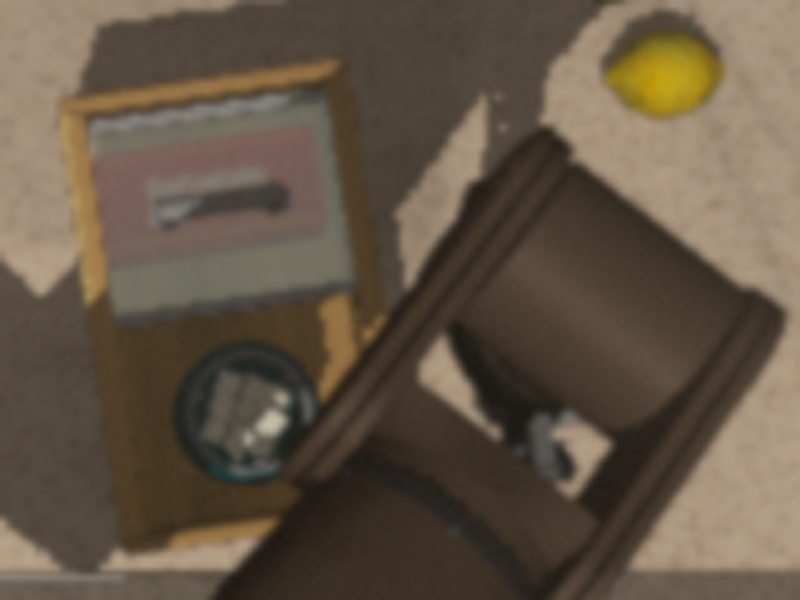

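```bash
cat >> h.py <<'E'
def circ(p,c,r,n=90):
    t=np.linspace(0,2*np.pi,n,endpoint=False); return proj(p,np.c_[c[0]+r*np.cos(t),c[1]+r*np.sin(t),np.full(n,c[2])])
def fitc(p,c0,r,lo=-.004,hi=.004,sgn=None):
    """shift circle centre to maximise mean radial gradient"""
    g=cv2.GaussianBlur(cv2.cvtColor(p["pixels"],cv2.COLOR_RGB2GRAY),(0,0),.7).astype(np.float32)
    best=[]
    for dx in np.arange(-.010,.0101,.0005):
        for dy in np.arange(-.010,.0101,.0005):
            c=np.array(c0)+[dx,dy,0]
            a=circ(p,c,r+.0015).astype(np.float32);b=circ(p,c,r-.0015).astype(np.float32)
            s=lambda q:cv2.remap(g,q[:,0].reshape(-1,1),q[:,1].reshape(-1,1),cv2.INTER_LINEAR).ravel()
            d=s(a)-s(b); ok=(a[:,1]>1)
            best.append((abs(np.mean(np.clip(d[ok],-25,25))) if sgn is None else np.mean(np.clip(sgn*d[ok],-5,25)),c))
    best.sort(key=lambda t:-t[0]); return best[0], np.mean([b[1] for b in best[:8]],0)
def overlay(p,cs,box,f,name):
    x0,y0,x1,y1=box; im=cv2.resize(p["pixels"][y0:y1,x0:x1,::-1],None,fx=f,fy=f,interpolation=cv2.INTER_CUBIC)
    for q,col in cs:
        cv2.polylines(im,[np.int32(((q-[x0,y0]+.5)*f))],True,col,1)
    cv2.imwrite("pics/"+name,im)
E
python3 - <<'E'
from h import *
p=load("f_wrist.npz")
t1=fitc(p,[.464,-.162,.1],.0335); t2=fitc(p,[.464,-.162,.1],.0305)
k=fitc(p,[.496,-.336,.08],.014); l=fitc(p,[.496,-.336,.046],.041)
for q in(t1,t2,k,l): print(q)
overlay(p,[(circ(p,t1[1],.0335),(0,255,0)),(circ(p,t2[1],.0305),(0,0,255)),(circ(p,k[1],.014),(0,255,0)),(circ(p,l[1],.041),(0,255,255))],(180,0,310,260),3 if 0 else 2.3,"g0.png") if 0 else None
overlay(p,[(circ(p,t1[1],.0335),(0,255,0)),(circ(p,t2[1],.0305),(0,0,255))],(180,0,310,110),5,"g1.png")
overlay(p,[(circ(p,k[1],.014),(0,255,0)),(circ(p,l[1],.041),(0,255,255))],(190,160,310,270),5,"g2.png")
E
```

```text
((np.float32(22.762945), array([ 0.4655, -0.161 ,  0.1   ])), array([ 0.4654375, -0.161125 ,  0.1      ]))
((np.float32(22.74962), array([ 0.4655, -0.1605,  0.1   ])), array([ 0.4649375, -0.1609375,  0.1      ]))
((np.float32(13.302257), array([ 0.4965, -0.326 ,  0.08  ])), array([ 0.49675 , -0.326125,  0.08    ]))
((np.float32(9.735515), array([ 0.498 , -0.3335,  0.046 ])), array([ 0.498375 , -0.3336875,  0.046    ]))
```

View pics/g1.png

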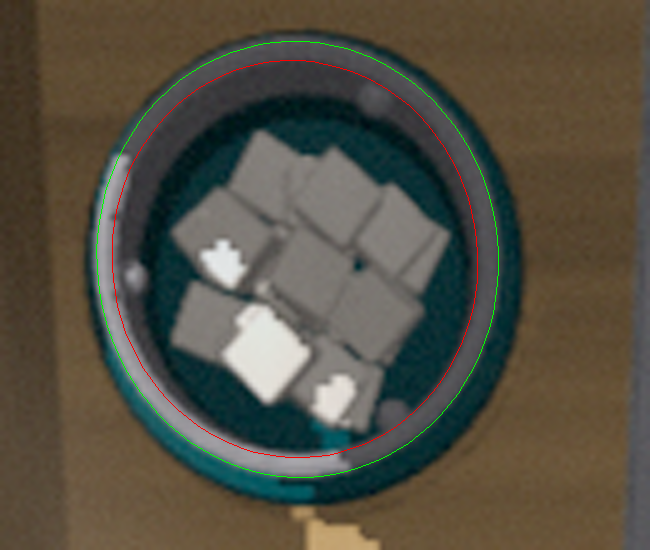

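View pics/g2.png

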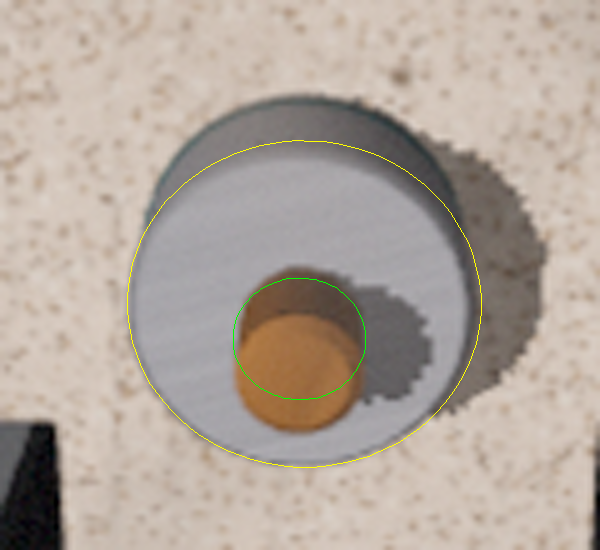

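Run:
```python
from h import *
p=load("f_wrist.npz")
for z in(.08,.077): print(onz(p,(160+373/5-.5,190+299/5-.5),z))
print("lid top inner edge", onz(p,(160+312/5-.5,190+303/5-.5),.045))
a=onz(p,(160+373/5-.5,190+299/5-.5),.08)
plan([a[0],a[1],.12],8.25); print(proj(p,[a,[a[0],a[1],.046]]))
```

```text
[ 0.49769235 -0.33377151  0.08      ]
[ 0.49783921 -0.33519427  0.077     ]
lid top inner edge [ 0.49817979 -0.33477608  0.045     ]
t 7.25 pos [ 0.4933 -0.2644  0.25  ] F [-0.63  1.03 -0.37] open 0.602
shift [-0.462 -0.037  0.867] turn [-0.    -0.    -0.001]
[[249.3        234.1       ]
 [249.79131119 221.39777209]]
```

Tin rim fit is good, with its centre at (0.4655, -0.161). The knob is at about (0.498, -0.3345). I'll move above the knob.

```bash
python3 -m crank '[[-0.25,-0.02,0.1,0,0,0,0.6],[-0.46,-0.037,0.3,0,0,0,0.6],[-0.467,-0.037,0.6,0,0,0,0.6],[-0.467,-0.037,0.85,0,0,0,0.6],[-0.467,-0.037,0.92,0,0,0,0.6],[-0.467,-0.037,0.92,0,0,0,0.6]]'
python3 - <<'E'
from h import *
plan([.498,-.3345,.049],8.25)
p=imaging.read_camera("wrist");save(p,"i.png");np.savez("i.npz",**p)
E
```

```text
time: 7.85
eef_pos: [0.4965, -0.334, 0.1101]
tcp_rot: [0.655, 0.755, 0.0, -0.002]
contact_force: [-0.5, -1.1, 0.3]
opening: 0.602
t 7.85 pos [ 0.4965 -0.334   0.1101] F [-0.46 -1.14  0.27] open 0.602
shift [-0.006  0.01   0.407] turn [-0.002 -0.002 -0.001]
```

View pics/i.png

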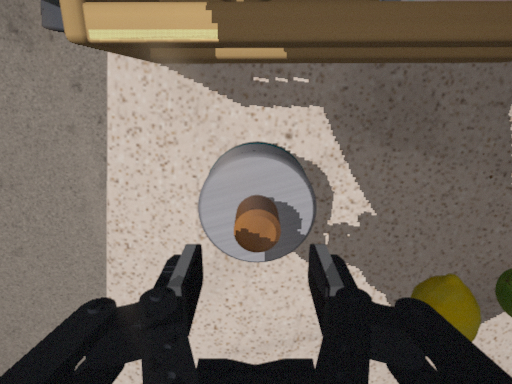

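```bash
python3 -c "
from h import *
p=load('i.npz');print(onz(p,(233.5,257),.08),onz(p,(232,257),.078))"
python3 -m crank '[[-0.003,0.005,0.15,0,0,0,0.6],[-0.003,0.005,0.3,0,0,0,0.6],[-0.003,0.005,0.38,0,0,0,0.6],[-0.003,0.005,0.395,0,0,0,0.6],[-0.003,0.005,0.395,0,0,0,0.6]]'
python3 -c "
from h import *
plan([.498,-.3345,.051],8.25)"
```

```text
[ 0.49810424 -0.33594558  0.08      ] [ 0.49810367 -0.33590956  0.078     ]
time: 8.4
eef_pos: [0.499, -0.3359, 0.0542]
tcp_rot: [0.655, 0.755, -0.0, 0.001]
contact_force: [0.7, -0.8, -0.2]
opening: 0.601
t 8.4 pos [ 0.499  -0.3359  0.0542] F [ 0.75 -0.75 -0.21] open 0.601
shift [ 0.01  -0.005  0.022] turn [ 0.001  0.001 -0.001]
```

```bash
python3 -m crank '[[0,0,0.01,0,0,0,0.6],[0,0,0.01,0,0,0,0.45]]' 80
python3 -m crank '[[0,0,0,0,0,0,0.2],[0,0,0,0,0,0,0],[0,0,0,0,0,0,0],[0,0,0,0,0,0,0],[0,0,0,0,0,0,0]]' 80
```

```text
time: 8.6
eef_pos: [0.4988, -0.3359, 0.0526]
tcp_rot: [0.655, 0.755, -0.0, 0.001]
contact_force: [0.4, -0.1, -0.6]
opening: 0.459
time: 9.1
eef_pos: [0.4988, -0.3359, 0.0525]
tcp_rot: [0.655, 0.755, -0.0, 0.001]
contact_force: [-1.4, 1.7, 5.8]
opening: 0.308
```

```bash
python3 -m crank '[[0,0,-0.03,0,0,0,0],[0,0,-0.1,0,0,0,0],[0,0,-0.2,0,0,0,0],[0,0,-0.35,0,0,0,0],[0,0,-0.5,0,0,0,0],[0,0,-0.65,0,0,0,0],[0,0,-0.8,0,0,0,0],[0,0,-0.93,0,0,0,0],[0,0,-1,0,0,0,0],[0,0,-1,0,0,0,0]]'
python3 - <<'E'
from h import *
s=telemetry.get_state()["eef_pos"]
plan([.4655,-.161,.20],8.25)
p=imaging.read_camera("wrist");save(p,"j.png");np.savez("j.npz",**p)
p=imaging.read_camera("scene");save(p,"js.png")
E
```

```text
time: 10.1
eef_pos: [0.499, -0.3361, 0.204]
tcp_rot: [0.655, 0.755, -0.0, 0.002]
contact_force: [0.0, -0.1, -3.4]
opening: 0.303
t 10.1 pos [ 0.499  -0.3361  0.204 ] F [ 0.02 -0.06 -3.43] open 0.303
shift [ 1.187 -0.057  0.022] turn [ 0.002  0.002 -0.002]
```

View pics/j.png

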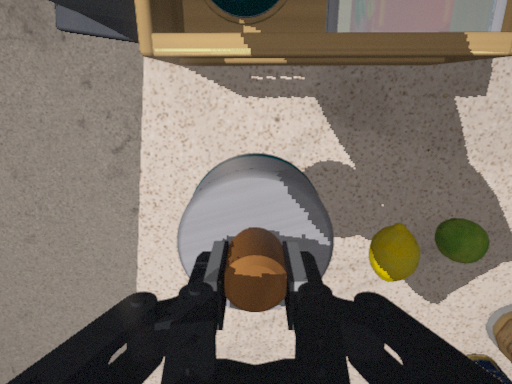

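View pics/js.png

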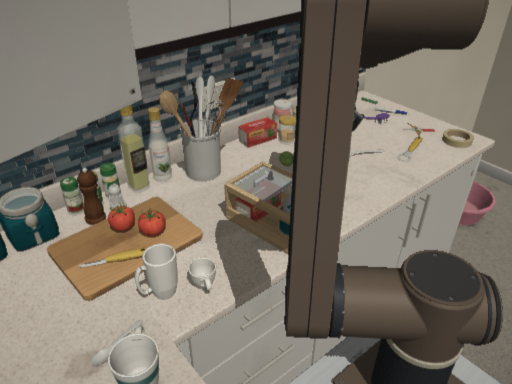

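Run:
```python
from h import *
p=load("j.npz")
c0=[.499,-.336,.1975]
print(fitc(p,c0,.041),fitc(p,c0,.039), fitc(p,[.499,-.336,.2315],.014))
c=[.499,-.336]
overlay(p,[(circ(p,c+[.1975],.041),(0,255,255)),(circ(p,c+[.2315],.014),(0,255,0)),(circ(p,c+[.152],.041),(255,255,0))],(160,130,350,320),4,"k.png")
```

```text
((np.float32(14.692871), array([ 0.499 , -0.3325,  0.1975])), array([ 0.49875, -0.33275,  0.1975 ])) ((np.float32(9.238726), array([ 0.4965, -0.326 ,  0.1975])), array([ 0.4975625, -0.3260625,  0.1975   ])) ((np.float32(10.658193), array([ 0.4995, -0.3385,  0.2315])), array([ 0.4993125, -0.3385   ,  0.2315   ]))
```

View pics/k.png

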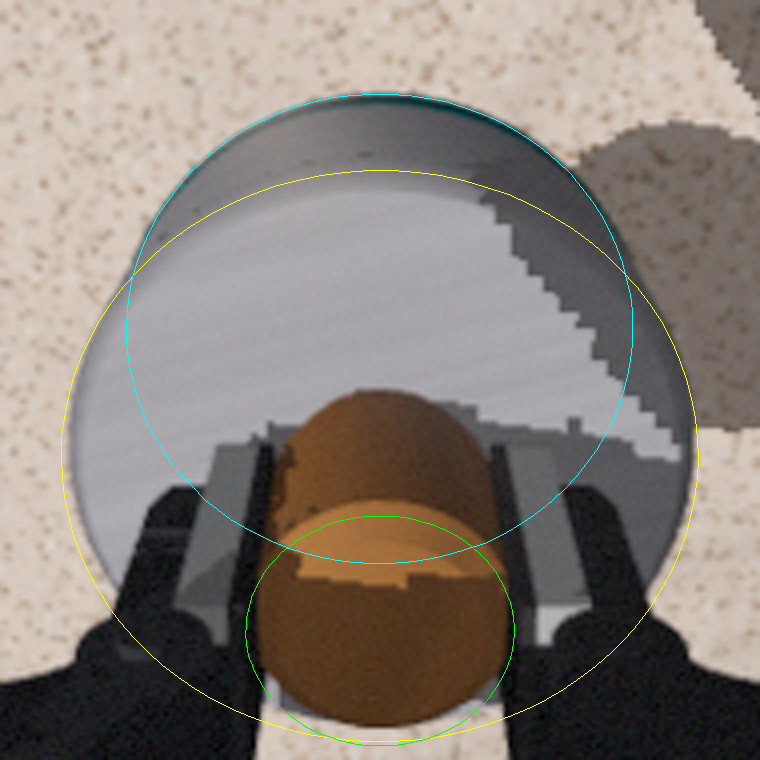

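Run:
```python
from h import *
p=load("f_top.npz")
print(fitc(p,[.4655,-.161,.1],.0335)[1],fitc(p,[.4655,-.161,.1],.0305)[1])
p=load("j.npz"); 
overlay(p,[(circ(p,[.4655,-.161,.1],.0335),(0,0,255))],(180,0,310,60),5,"k2.png")
```

```text
[ 0.475375 -0.15225   0.1     ] [ 0.457375 -0.155125  0.1     ]
```

View pics/k2.png

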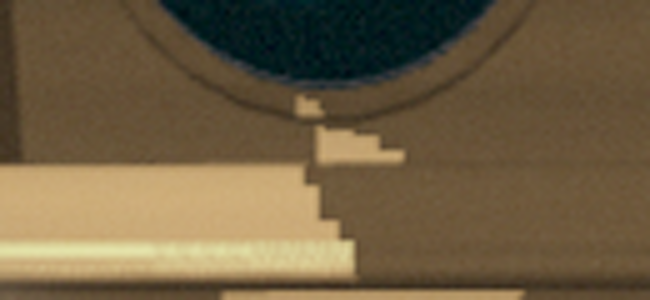

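```bash
python3 -m crank '[[0.05,-0.005,0,0,0,0,0],[0.15,-0.01,0,0,0,0,0],[0.28,-0.02,0,0,0,0,0],[0.4,-0.03,0,0,0,0,0],[0.52,-0.035,0,0,0,0,0],[0.6,-0.04,0,0,0,0,0],[0.62,-0.04,0,0,0,0,0],[0.62,-0.04,0,0,0,0,0]]'
python3 - <<'E'
from h import *
plan([.4655,-.161,.20],8.25)
p=imaging.read_camera("wrist");save(p,"l.png");np.savez("l.npz",**p)
a=fitc(p,[.4655,-.161,.1],.0335);b=fitc(p,[.4655,-.161,.1],.0305);print(a,b)
overlay(p,[(circ(p,a[1],.0335),(0,255,0)),(circ(p,b[1],.0305),(0,0,255))],(180,0,310,130),5,"l2.png")
E
```

```text
time: 11.0
eef_pos: [0.4793, -0.2437, 0.2016]
tcp_rot: [0.655, 0.756, -0.0, 0.0]
contact_force: [-0.7, -1.1, -2.0]
opening: 0.303
t 11.0 pos [ 0.4793 -0.2437  0.2016] F [-0.68 -1.14 -1.99] open 0.303
shift [ 0.559 -0.013  0.01 ] turn [ 0.     0.    -0.001]
((np.float32(25.0), array([ 0.4655, -0.16  ,  0.1   ])), array([ 0.465   , -0.160625,  0.1     ])) ((np.float32(22.973871), array([ 0.4655, -0.16  ,  0.1   ])), array([ 0.4650625, -0.1606875,  0.1      ]))
```

View pics/l.png

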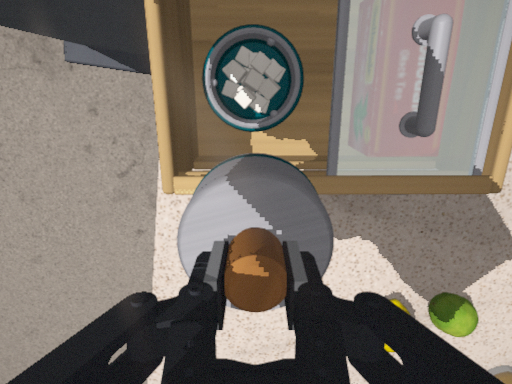

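View pics/l2.png

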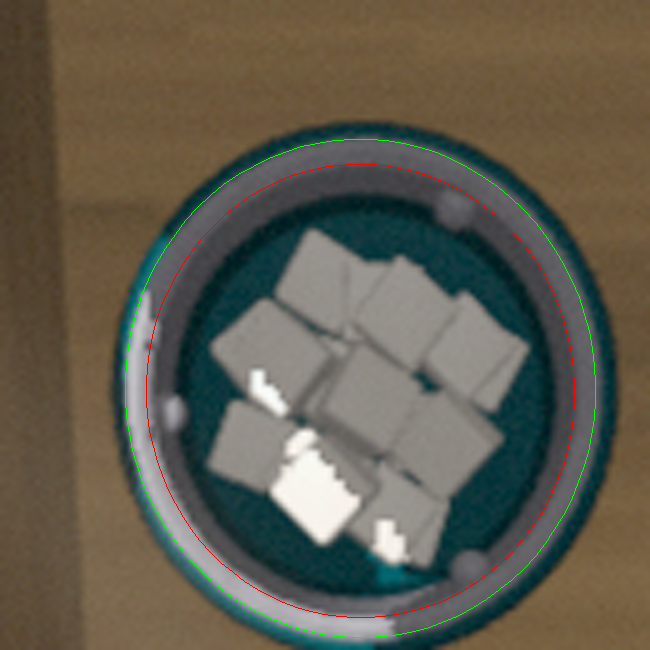

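```bash
python3 -m crank '[[0.05,0,0,0,0,0,0],[0.15,0,0,0,0,0,0],[0.28,-0.01,0,0,0,0,0],[0.4,-0.01,0,0,0,0,0],[0.5,-0.012,0,0,0,0,0],[0.55,-0.013,0,0,0,0,0],[0.56,-0.013,0,0,0,0,0],[0.56,-0.013,0.05,0,0,0,0],[0.56,-0.013,0.12,0,0,0,0],[0.56,-0.013,0.2,0,0,0,0],[0.56,-0.013,0.25,0,0,0,0],[0.56,-0.013,0.25,0,0,0,0]]'
python3 - <<'E'
from h import *
plan([.4653,-.1607,.16],8.25)
p=imaging.read_camera("wrist");save(p,"m.png")
E
```

```text
time: 12.25
eef_pos: [0.4641, -0.1609, 0.1614]
tcp_rot: [0.656, 0.755, -0.0, -0.002]
contact_force: [0.2, -0.1, -2.4]
opening: 0.303
t 12.25 pos [ 0.4641 -0.1609  0.1614] F [ 0.15 -0.08 -2.43] open 0.303
shift [0.    0.008 0.009] turn [-0.002 -0.002 -0.002]
```

View pics/m.png

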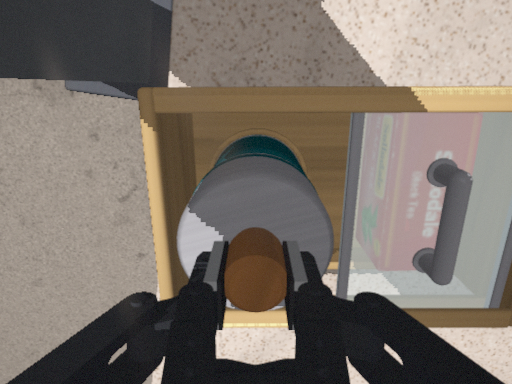

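The lid is centred over the tin: both are around column 256, and the tin's ring shows evenly behind it. Next I'll lower it to just above the catches.

```bash
python3 -m crank '[[0,0.007,0.03,0,0,0,0],[0,0.007,0.06,0,0,0,0],[0,0.007,0.09,0,0,0,0],[0,0.007,0.11,0,0,0,0],[0,0.007,0.115,0,0,0,0]]'
python3 -c "
from h import *
plan([.4653,-.1607,.1315],8.25)"
```

```text
time: 12.8
eef_pos: [0.4661, -0.1609, 0.146]
tcp_rot: [0.655, 0.755, -0.0, -0.0]
contact_force: [0.2, -0.6, -2.7]
opening: 0.303
t 12.8 pos [ 0.4661 -0.1609  0.146 ] F [ 0.17 -0.6  -2.72] open 0.303
shift [ 0.002 -0.005  0.097] turn [-0.    -0.    -0.002]
```

No contact yet. I'll press down in short stages.

```bash
python3 -m crank '[[0,-0.002,0.02,0,0,0,0],[0,-0.002,0.035,0,0,0,0],[0,-0.002,0.05,0,0,0,0],[0,-0.002,0.05,0,0,0,0]]'
python3 -m crank '[[0,0,0.015,0,0,0,0],[0,0,0.03,0,0,0,0],[0,0,0.03,0,0,0,0]]'
```

```text
time: 13.2
eef_pos: [0.4662, -0.1614, 0.1393]
tcp_rot: [0.655, 0.755, -0.0, 0.0]
contact_force: [-0.7, -0.9, -0.8]
opening: 0.303
time: 13.5
eef_pos: [0.4661, -0.1609, 0.1339]
tcp_rot: [0.655, 0.755, 0.0, -0.0]
contact_force: [0.6, -0.2, -3.8]
opening: 0.301
```

```bash
python3 -m crank '[[0,0,0.01,0,0,0,0],[0,0,0.02,0,0,0,0],[0,0,0.02,0,0,0,0]]'
python3 -m crank '[[0,0,0.01,0,0,0,0],[0,0,0.02,0,0,0,0],[0,0,0.02,0,0,0,0]]'
python3 -m crank '[[0,0,0.01,0,0,0,0],[0,0,0.015,0,0,0,0],[0,0,0.015,0,0,0,0]]'
```

```text
time: 13.8
eef_pos: [0.466, -0.1611, 0.1313]
tcp_rot: [0.655, 0.755, -0.0, -0.0]
contact_force: [-0.0, -0.6, -1.9]
opening: 0.305
time: 14.1
eef_pos: [0.4664, -0.1613, 0.1313]
tcp_rot: [0.655, 0.755, -0.0, -0.0]
contact_force: [-7.2, 3.3, 13.1]
opening: 0.304
time: 14.4
eef_pos: [0.4668, -0.1616, 0.1313]
tcp_rot: [0.655, 0.756, -0.0, -0.0]
contact_force: [-9.7, 4.0, 21.1]
opening: 0.306
```

```bash
python3 -m crank '[[0,0,0.01,0,0,0,0],[0,0,0.01,0,0,0,0]]'
python3 - <<'E'
from h import *
p=imaging.read_camera("wrist");save(p,"n.png");np.savez("n.npz",**p)
s=telemetry.get_state()["eef_pos"]; print(s)
q=[(circ(p,[s[0],s[1],.079],.041),(0,255,255)),(circ(p,[.4655,-.161,.0],.041),(0,0,0)),(circ(p,[s[0],s[1],.125],.041),(0,255,0))]
overlay(p,[q[0],q[2]],(160,100,350,330),3.3,"n2.png")
E
```

```text
time: 14.6
eef_pos: [0.4671, -0.1619, 0.1313]
tcp_rot: [0.655, 0.756, -0.001, -0.0]
contact_force: [-11.9, 6.1, 27.6]
opening: 0.301
[ 0.46709685 -0.16185663  0.13129317]
```

View pics/n2.png

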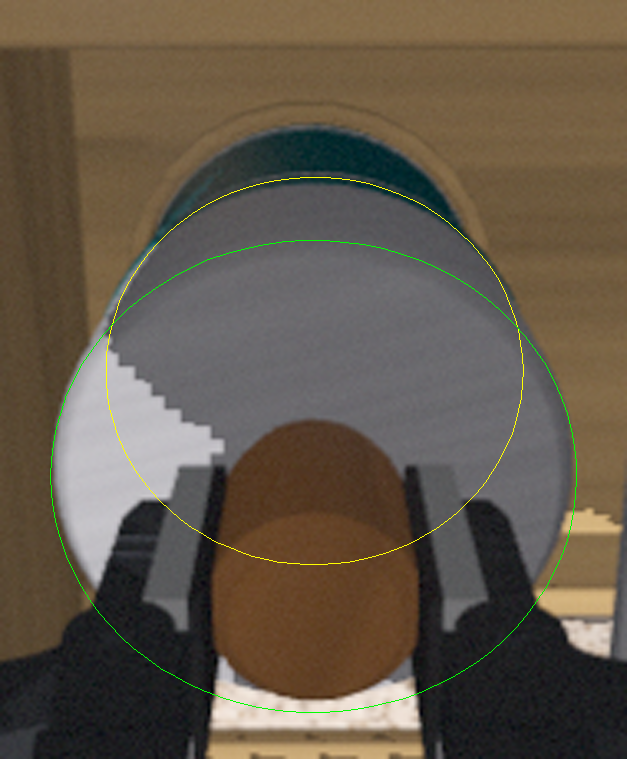

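The skirt's lower edge matches z = 0.079, which is home, and it held under 27 N. I'll unload and lift straight up.

```bash
python3 -m crank '[[0,0,-0.02,0,0,0,0],[0,0,-0.04,0,0,0,0],[0,0,-0.055,0,0,0,0],[0,0,-0.065,0,0,0,0],[0,0,-0.075,0,0,0,0],[0,0,-0.085,0,0,0,0]]'
python3 -m crank '[[0,0,-0.01,0,0,0,0],[0,0,-0.03,0,0,0,0],[0,0,-0.06,0,0,0,0],[0,0,-0.1,0,0,0,0],[0,0,-0.15,0,0,0,0],[0,0,-0.2,0,0,0,0],[0,0,-0.25,0,0,0,0],[0,0,-0.25,0,0,0,0]]'
python3 - <<'E'
from h import *
plan([.4653,-.1607,.2315],8.25)
p=imaging.read_camera("wrist");save(p,"o.png");np.savez("o.npz",**p)
E
```

```text
time: 15.25
eef_pos: [0.4658, -0.161, 0.137]
tcp_rot: [0.655, 0.755, -0.0, -0.001]
contact_force: [0.1, 0.4, -2.9]
opening: 0.303
time: 16.05
eef_pos: [0.467, -0.1616, 0.1769]
tcp_rot: [0.655, 0.755, 0.0, 0.002]
contact_force: [-0.8, -0.2, -2.6]
opening: 0.304
t 16.05 pos [ 0.467  -0.1616  0.1769] F [-0.83 -0.23 -2.65] open 0.304
shift [ 0.007 -0.009 -0.364] turn [ 0.002  0.001 -0.002]
```

View pics/o.png

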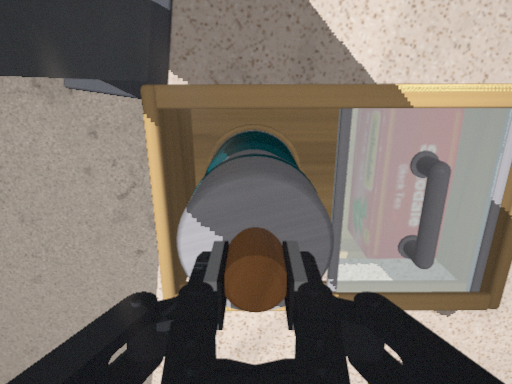

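```bash
python3 -m crank '[[0,0,-0.05,0,0,0,0],[0,0,-0.13,0,0,0,0],[0,0,-0.22,0,0,0,0],[0,0,-0.3,0,0,0,0],[0,0,-0.35,0,0,0,0],[0,0,-0.36,0,0,0,0],[0,0,-0.36,0,0,0,0]]'
python3 - <<'E'
from h import *
plan([.4653,-.1607,.2315],8.25)
f=[telemetry.get_state()["contact_force"][2]]
for n in("wrist","scene","top"):
    p=imaging.read_camera(n);save(p,"q_%s.png"%n);np.savez("q_%s.npz"%n,**p); f.append(telemetry.get_state()["contact_force"][2])
    for l in("inner_lid","outer_lid","sugar_tin"): print(n,l,[(round(r["confidence"],2),r["location"]) for r in finder.pinpoint(l,p)[:2]]); f.append(telemetry.get_state()["contact_force"][2])
print(np.round(f,2),np.mean(f))
p=load("q_scene.npz"); u=proj(p,[.466,-.161,.12])[0].astype(int);print(u)
s=p["pixels"][u[1]-50:u[1]+50,u[0]-60:u[0]+60,::-1];cv2.imwrite("pics/q_sz.png",cv2.resize(s,None,fx=5,fy=5,interpolation=cv2.INTER_CUBIC))
E
```

```text
time: 16.8
eef_pos: [0.4662, -0.1612, 0.2294]
tcp_rot: [0.655, 0.755, 0.0, 0.0]
contact_force: [-1.1, 0.2, -1.8]
opening: 0.302
t 16.8 pos [ 0.4662 -0.1612  0.2294] F [-1.14  0.19 -1.75] open 0.302
shift [ 0.004 -0.005 -0.014] turn [ 0.     0.    -0.002]
wrist inner_lid []
wrist outer_lid [(0.79, [212.6, 252.8])]
wrist sugar_tin []
scene inner_lid [(0.61, [209.7, 295.8])]
scene outer_lid [(0.61, [176.7, 297.5])]
scene sugar_tin [(0.59, [230.7, 295.0])]
top inner_lid []
top outer_lid [(0.61, [221.9, 277.5])]
top sugar_tin [(0.55, [219.7, 279.4])]
[-1.75 -1.9  -2.62 -2.09 -1.71 -2.56 -1.75 -1.68 -2.11 -1.48 -1.74 -2.33
 -1.7 ] -1.956439124803651
[295 196]
```

View pics/q_wrist.png

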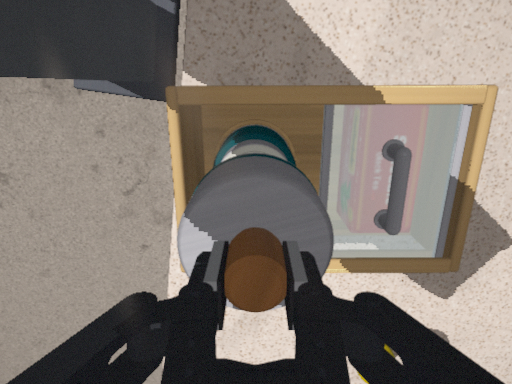

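View pics/q_sz.png

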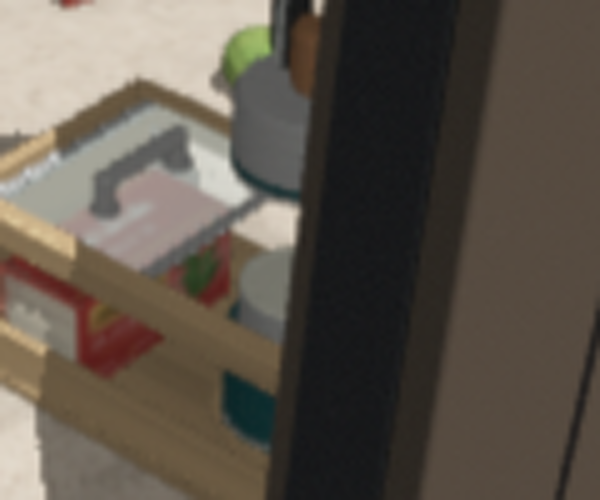

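Run:
```python
from h import *
p=load("q_scene.npz")
overlay(p,[(circ(p,[.4655,-.161,.103],.033),(0,255,0)),(circ(p,[.4655,-.161,.113],.033),(0,0,255))],(265,170,325,230),9,"r1.png")
p=load("q_wrist.npz")
overlay(p,[(circ(p,[.4655,-.161,.103],.033),(0,255,0)),(circ(p,[.4655,-.161,.113],.033),(0,0,255))],(200,100,310,180),6,"r2.png")
```

```text
(no output)
```

View pics/r1.png

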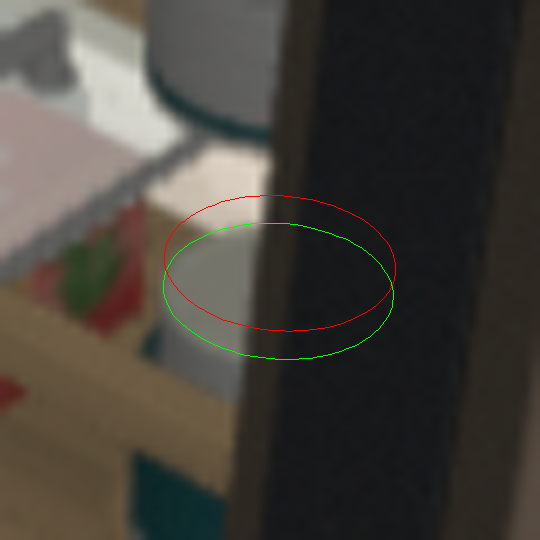

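View pics/r2.png

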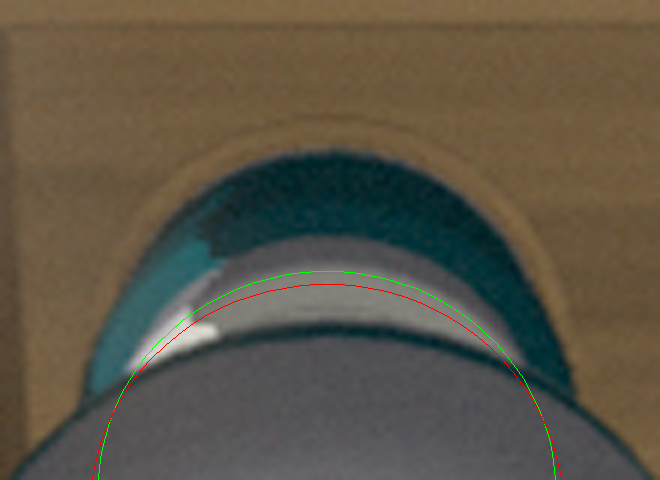

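In both views the inner lid's flange follows the home circle (z = 0.103), not the unsnapped one. The outer lid is held about 98 mm above its seat, and the cover is at its stop.

```bash
python3 -m crank '[[0,0,0,0,0,0,0],[0,0,0,0,0,0,0]]'
python3 -c "
from h import *
s=telemetry.get_state();print(s['time'],s['eef_pos'],abs(s['dq']).max(),s['opening'])
print(ticket.sign_off())"
```

```text
time: 17.6
eef_pos: [0.4662, -0.1612, 0.2291]
tcp_rot: [0.655, 0.755, 0.0, 0.0]
contact_force: [0.2, -0.5, -1.3]
opening: 0.304
17.6 [ 0.46615804 -0.1611888   0.22911656] 0.0016461647885548164 0.30371512564607595
the job is handed in; nothing more can be done
None
```

The job is handed in at 17.6 s. The cover is open, the inner lid is home in the tin, and the gripper is still holding the outer lid level over the tin, about 98 mm above where it sat.

- **Cover:** I pinched the handle and slid the cover until it met its stop. It travelled only 98 mm rather than 112 mm. By my measurements it started about 12 mm open, and it ended against the far wall, within 1 mm of the expected stop position.
- **Seating the lids:** I set the nested lids on the tin and pressed the knob down to about 27 N. I did not see the snap itself in the force readings. The lid's lower edge ended at 79 mm, which is the fully home height.
- **After lifting the outer lid:** The scene and wrist pictures both show the white inner lid flat in the mouth, with its flange at the home height, not about 10 mm higher as it would be unsnapped. Part of it was hidden by the arm and the outer lid. The weight in the hand was about 2 N, too noisy to tell one lid from two, so the pictures are the evidence here.
- **Other things:** I did not touch the tea box, cup, mug or lemon. I did not measure their positions again at the end.

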